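# Clamp carving blanks in a clamshell jig

### The arm

A 6-joint arm with a two-finger parallel gripper is mounted at the origin on the work surface. World frame = base frame: x ahead of the robot, y to its left, z up, the work surface at z = 0. Lengths are in m, angles in rad, forces in N, time in s.
With the tool pointing down it reaches from about 0.425 to 0.925 m from the base axis. Payload 12.5 kg.
Tool frame: the origin (TCP) lies on the centre line of the jaws, within the pads' length; the fingertips stand 17 mm ahead of it and the grasp point (between the pads) lies 2 mm behind it (tip_reach is the distance from the TCP to the fingertips, in m); z points along the fingers, y is the line along which they close (so a half turn about z gives the same grasp; the last joint's range is limited). The gripper opens to 85 mm and grips with 20 to 120 N. Pads are 22 mm wide; open, the fingers measure 114 mm over their backs; the gripper's body (76 mm by 85 mm) begins 54 mm behind the grasp point. The pads swing forward as they close: fully open they stand 13 mm farther back than shut.
Start: joints at [1.127, 0.491, 1.559, -0, 1.092, -0.106], TCP at [0.207, 0.59, 0.248] pointing down, gripper open.
Joint ranges: [-3.1, 3.1], [-0.84, 2.19], [0.05, 2.79], [-1.13, 4.28], [0.06, 2.93], [-2.69, 2.69]. Speed limits (rad/s): [2.22, 2.22, 2.79, 3.14, 3.14, 3.14].

### API

Orientations are given as a unit quaternion [x, y, z, w].
In Python, from plant import * gives the robot as it stands.
- The arm moves only by the tool play_rows, never from a script. Its argument "moves" is a list of rows, each an object of numbers: "jaw": the opening, from -1 (shut) to 1 (fully open); "x", "y", "z": the shift along the tool's x, y, z normalised to -1 to 1, where 1 is 0.02 m; "roll": the turn about the tool's z normalised to -1 to 1, where 1 is 45 degrees. A call has exactly 10 rows; each row shifts and turns the commanded pose from where the row before left it, along the tool's axes as they then stand; what a row does not reach is not made up. A row lasts 1/10 s, in which the tool goes at most 50 mm and 8.59 degrees, less where a joint would pass 70% of its speed; a pose out of reach is approached as far as the arm can. A call with a number of a shift or a turn outside -1 to 1 is refused whole. A call with a gripper value outside its range is refused whole. The fingers move at their own pace and stop on an object; "squeeze" is the grip in N (left out, the last holds). Time passes only in rows, so rows that do not move let the fingers close, or fill a call up. It gives the time, the measured TCP pose, the force, the opening and the grip force at its end, in the units of the state.
- sense(): the state, without advancing time (a new reading comes with each control period).
- get_image(name): name is "scene" or "top"; returns the picture (420x560x3 uint8, blue, green, red); there is no depth.
- camera_info(name): a dict with "camera_matrix" (3x3 intrinsics, pixels), "R" (3x3) and "t" (3): a world point X has camera coordinates R X + t. Camera axes: x right, y down, z forward; pixel columns grow to the right and rows downward; lengths in m; the calibration is good to about 2 mm. A picture is of the moment at which its call begins. camera_info takes no time and is no camera call.
- hand_in(): hands the job in; it is judged then, once.
Trained networks look in the newest picture that a camera, given by its name, has taken for a name from the list of things; names that differ only in an ending like _2 or _b are one class to them, and where a whole thing is asked for, a point or a joint stands for the part that bears it (a point fixed in the world has none). Each returns a list of dicts, best first, with "score" (0 to 1); they miss things now and then, are a little off and sometimes report something else, mostly with a low value. They report only what shows in the picture. A call takes as long as a camera call. They do not tell look-alikes from the thing itself.
- search_frame(thing, camera): "centre" ([x, y, z] in m, in world coordinates, good to about 4 mm: the middle of the surface that is visible of it).
- regions_of(thing, camera): "pixels" (420x560 bool, what is visible of it).
- place_of(thing, camera): "centre" ([x, y, z] in m, in world coordinates, good to about 4 mm: a listed point, or the origin of a listed thing).
The state is a dict: "clock": time; "joint_pos": joint angles; "joint_vel": joint speeds; "joint_torque": joint torques, N m; "tool_pos": TCP position; "tool_rot": TCP orientation; "force": force on the tool from outside, world axes, zero at the start; "ft_torque": the same for the moment, N m; "width": opening from 0.0 (shut) to 1.0 (fully open); "grasp_force": force on a finger pad.
Only numpy, scipy, OpenCV 4.12 (cv2) and the standard library are available. Lean on these libraries where they do the work, as an engineer would, in place of code of your own. Each camera call takes 0.05 s, during which the arm holds its last target. There are 200 camera calls.

### The job

Nudge the three oak blanks lying loose in the jig into one tight row, flat against its fence and butted up to its end stop. Then swing the hinged jaw shut, and push the collared steel pin from the rack down through the bracket's ears and the jaw's tongue until its collar is fully home, leaving all other tools where they are. Finish holding the jig shut: reach down over both bars, pinch jaw and fence together across the row and stop there, still squeezing firmly, so that the carver can make the first cut.

Things in the scene. Friction and masses are not known exactly. Their poses are not given: they have to be found in the camera images.
- jig: Clamshell jig screwed to the bench (fixed; place and yaw vary). Origin at bench level. Own axes: x from the open front to the fence at the back, y along the fence towards the hinge end, z up. Plywood base 15 mm thick, x -32 to +62, y -162 to +118 mm; the blanks rest on it at z 15 mm.
- fence: Fixed half: beech bar along the jig's back, 14 mm thick, 190 mm long, 30 mm high, top at z 45 mm. Origin: middle of its length, on its inner face (jig x +32 mm), at its underside (z 15 mm); axes as the jig's. The room behind it is free above the 15 mm base.
- end_stop (a point): Middle of the end stop's face at base level: a beech block 12 mm thick, 24 mm high, across the hinge end of the row. The face is the plane jig y = +60 mm and looks along the fence to the bracket (point at jig x +17 mm).
- jaw: Swinging half: beech bar 16 mm thick (own x -8 to +8; +x face meets the blanks), z 17 to 45 mm. Origin: on the hinge axis at bench level; bar along own -y, 9.5 to 214.5 mm from the axis. Axes as the jig's when shut on its stop (holes in line, 31 mm to the fence, 61 mm over both bars: jig x -15 to +46); open, turned clockwise seen from above, up to 1.5 rad. Stays where left (0.15 N m).
- jaw_hole (a point): Centre of the hole in the steel tongue at the jaw's free end, on the tongue's top, 41 mm above the bench, 238 mm from the hinge axis. The tongue is 8 mm thick, 22 mm wide, hole 11.5 mm; jaw shut, it lies between the bracket's ears with its hole in line with theirs.
- hinge_axis (a point): Point on the jaw's vertical hinge axis, 45 mm above the bench (jig x -7, y +98 mm).
- jaw_mid (a point): Middle of the length of the jaw bar, on its top edge, 112 mm from the hinge axis.
- ear_hole (a point): Centre of the pin hole on top of the steel bracket, 50 mm above the bench (jig x -7, y -140 mm): two ears 24 by 24 mm, z 15 to 32 and 42 to 50 mm, joined by a web at the back, open to the front for the jaw's tongue. The vertical 11.5 mm hole, mouth chamfered 1.5 mm, runs 35 mm down through ear, tongue and ear to the base.
- blank_a: Loose oak carving blank, 30 mm (its x, across the row) by 36 mm (its y, along the row) by 24 mm high, about 20 g, lying on the jig's base between fence and open jaw, the one next to the end stop. Origin: centre of its underside.
- blank_b: Loose oak carving blank, 30 mm (its x, across the row) by 36 mm (its y, along the row) by 24 mm high, about 20 g, lying on the jig's base between fence and open jaw, the one in the middle. Origin: centre of its underside.
- blank_c: Loose oak carving blank, 30 mm (its x, across the row) by 36 mm (its y, along the row) by 24 mm high, about 20 g, lying on the jig's base between fence and open jaw, the one farthest from the end stop. Origin: centre of its underside.
- pin: Loose turned steel pin, 90 g, upright in one of the rack's three holes (which one varies); the only one with collar and head. Origin: centre of its lower tip, z up. Shank 10 mm diameter, 33 mm long, chamfered tip; collar 24 mm diameter, z 33 to 37; grip head 18 mm diameter, z 37 to 65 mm. The collar rests on the rack's top; home in the jig it rests on the upper ear, tip 33 mm below the mouth.
- rack: Wooden rack fixed to the bench, 150 (x) by 46 (y) by 45 mm high, three 11.5 mm holes 36 mm deep on its middle line at x -50, 0, +50 mm. Origin: centre of its underside.
- dowel: Bystander: plain beech dowel, 10 mm in diameter, 70 mm long, standing in another hole of the rack. Origin: centre of its lower end.
- punch: Bystander: plain dark steel centre punch, 10 mm in diameter, 78 mm long, standing in another hole of the rack. Origin: its lower tip.
- tape: Bystander: grey tape measure, 62 by 58 by 34 mm, loose on the bench. Origin: centre of its underside.
- chisel: Bystander: wood-handled chisel lying on the bench along its own x, 105 mm handle to -x, 120 mm blade to +x, 26 mm high. Origin: bench level, where handle and ferrule meet.
- mallet: Bystander: beech mallet lying on the bench, head 62 by 105 by 60 mm at its own x = +100 mm, handle to x = -160 mm. Origin: bench level.
- sanding_block: Bystander: cork sanding block, 70 by 110 by 32 mm. Origin: centre of its underside.
- pencil_block: Bystander: oak block 90 by 70 by 70 mm with pencils standing in it, up to about 165 mm high. Origin: centre of its underside.
Mind the look-alikes: they are no part of the job. Leave any blue or purple look-alike of the blank_b alone.

How it is judged:
By the outcome, as a careful person would: the job done as asked, in the order asked, and still so for the second after the job is handed in, while the arm keeps its last pose, push and grip.
It also fails if it takes over 69 s, if anything falls off the work surface, if the arm or the gripper's body presses on something with over 40 N, if the wrist force passes 120 N, or if a joint passes its speed limit or range.

## Working session

There is one attempt and no reset: what is moved stays moved. The work goes in short steps, Python scripts to look and compute and a tool call to move; the robot and the scene stay as the last step left them, time stands still between calls to the robot, and variables do not carry over. Pictures are saved under pics/ and viewed, at most 10 in all, crops included, and the job is handed in when it is done.

Besides the shell and the picture viewer there is one more tool, called after "Emit:" by a JSON object that holds its "api" and its "payload". play_rows: Moves the arm, as the interface text tells. Scaled input: -1 to 1 covers 0.02 m each way for a shift and 45 degrees each way for a turn. Its arguments: {"type":"object","properties":{"moves":{"type":"array"},"squeeze":{"type":"number"}},"required":["moves"]}

```bash
mkdir -p pics; ls; python3 - <<'E'
from plant import *
import cv2,numpy as np
s=sense();print(s['clock'],s['tool_pos'],s['tool_rot'],s['force'],s['width'])
a=get_image('scene');b=get_image('top')
cv2.imwrite('pics/s0.png',a);cv2.imwrite('pics/t0.png',b)
for c in('scene','top'):
  i=camera_info(c);print(c,np.round(i['camera_matrix'],1).tolist(),np.round(-i['R'].T@i['t'],3),np.round(i['R'],3).tolist())
  for n in ['jig','ear_hole','hinge_axis','end_stop','jaw_hole','jaw_mid','fence','blank_a','pin','rack','dowel','punch']:
    print(n,[(np.round(d['centre'],4).tolist(),round(d['score'],2)) for d in place_of(n,c)[:5]])
E
```

```text
pics
0.0 [0.20701407 0.58948563 0.247724  ] [ 1.68077063e-01  9.85773691e-01 -5.59372413e-04 -1.33628359e-04] [-0.44773082 -0.97722973  0.3232888 ] 0.9959977085069042
scene [[453.5, 0.0, 277.2], [0.0, 453.5, 218.9], [0.0, 0.0, 1.0]] [1.201 0.698 0.697] [[-0.758, 0.653, 0.018], [0.37, 0.451, -0.812], [-0.538, -0.609, -0.583]]
jig [([0.5773, 0.095, 0.0004], 0.85)]
ear_hole [([0.5782, -0.0454, 0.0494], 0.76)]
hinge_axis [([0.5707, 0.1932, 0.0436], 0.82), ([0.4727, 0.3454, 0.0032], 0.31)]
end_stop [([0.5931, 0.1536, 0.0128], 0.65)]
jaw_hole [([0.3409, 0.1239, 0.0424], 0.88)]
jaw_mid [([0.4643, 0.1564, 0.0485], 0.57)]
fence [([0.6064, 0.0751, 0.0179], 0.9)]
blank_a [([0.707, 0.0696, -0.0012], 0.7), ([0.5764, 0.1246, 0.012], 0.61), ([0.6668, -0.1407, -0.001], 0.58), ([0.5817, 0.077, 0.0157], 0.5), ([0.5736, 0.0331, 0.0157], 0.47)]
pin [([0.5752, 0.0328, 0.0141], 0.72), ([0.5249, -0.346, 0.0167], 0.44)]
rack [([0.5256, -0.3501, -0.0024], 0.86), ([0.5765, 0.0327, 0.0111], 0.25)]
dowel []
punch []
top [[411.6, 0.0, 283.4], [0.0, 411.6, 208.2], [0.0, 0.0, 1.0]] [0.512 0.015 0.927] [[0.024, -0.
[... 271 characters left out ...]
[0.59, 0.1573, 0.0166], 0.74), ([0.5741, 0.1299, 0.0156], 0.67)]
jaw_hole [([0.3427, 0.1242, 0.0425], 0.81), ([0.613, 0.0805, 0.0157], 0.38)]
jaw_mid [([0.4603, 0.1569, 0.0481], 0.94)]
fence [([0.6144, 0.0784, 0.0137], 0.6), ([0.5743, 0.0355, 0.0136], 0.48), ([0.5733, 0.1308, 0.0156], 0.31)]
blank_a [([0.7064, 0.0713, 0.001], 0.76), ([0.5756, 0.0358, 0.0174], 0.69), ([0.5795, 0.0796, 0.0181], 0.58), ([0.576, 0.1298, 0.0135], 0.56), ([0.67, -0.1409, 0.004], 0.55)]
pin [([0.5256, -0.3431, 0.0096], 0.66), ([0.7669, 0.2052, 0.0004], 0.35), ([0.5708, -0.3311, 0.0105], 0.22)]
rack [([0.5255, -0.3459, 0.0036], 0.92)]
dowel [([0.5724, -0.3314, 0.0099], 0.56)]
punch [([0.4762, -0.3578, 0.011], 0.63)]
```

View pics/s0.png

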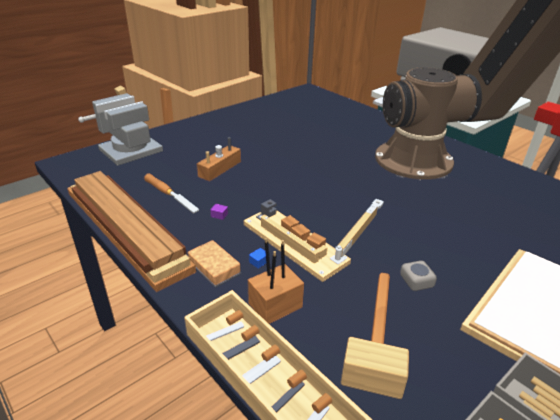

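View pics/t0.png

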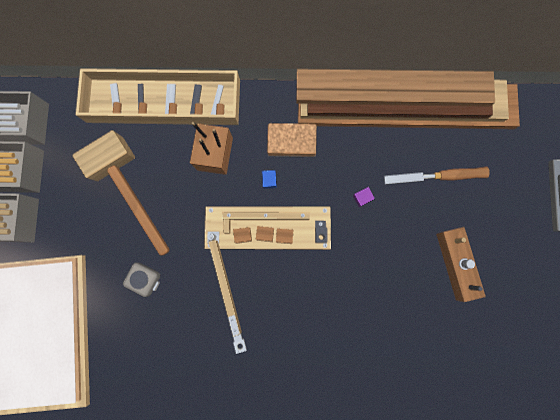

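The top view shows the jig at (268,228) with blanks at (242,235), (264,234) and (285,236), and the open jaw running from the hinge at (213,238) to the tongue at (239,346). The rack is at (462,265).

- **Pin candidates:** the middle hole (467,264) has a bright head and collar, so it is the pin. The dowel is at (460,240) and the punch at (475,288).
- **Blank look-alikes:** blue at (269,179) and purple at (364,196). I'll leave both alone.

Next is one close composite crop to check these choices.

```bash
python3 - <<'E'
import cv2,numpy as np
t=cv2.imread('pics/t0.png');s=cv2.imread('pics/s0.png')
r=lambda i,x,y,w,h,k:cv2.resize(i[y:y+h,x:x+w],None,fx=k,fy=k,interpolation=cv2.INTER_CUBIC)
o=np.zeros((600,800,3),np.uint8)
o[:300,:800]=r(t,200,202,160,60,5)[:300]
o[300:600,:500]=r(s,240,200,125,75,4)
o[300:600,500:800]=r(t,432,222,60,75,4).shape and cv2.resize(t[222:297,432:507],(300,300),interpolation=cv2.INTER_CUBIC)
cv2.imwrite('pics/c0.png',o)
E
```

```text
(no output)
```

View pics/c0.png

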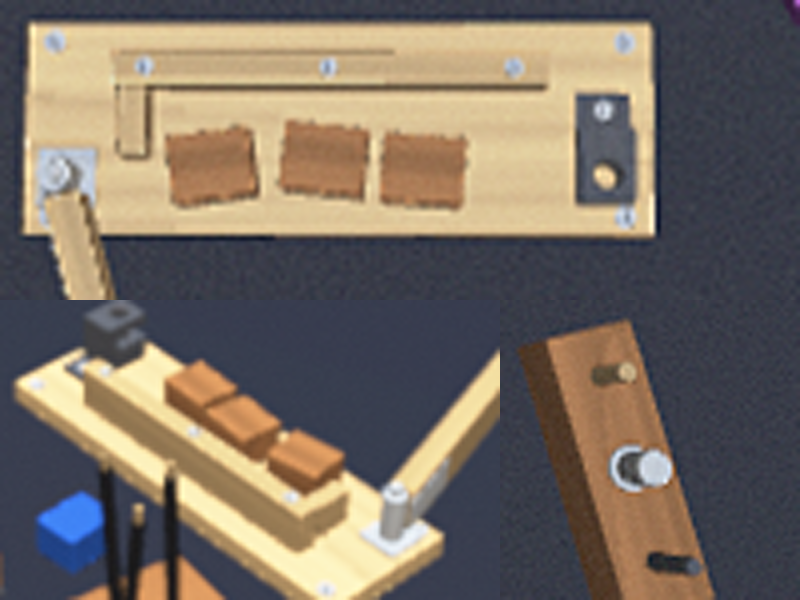

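The crop confirms the middle rack piece has the collar and head, so it is the pin. It also shows the three brown blanks between the fence and the front. Now I'll fit the jig, rack and blank poses from pixels.

```bash
cat > h.py <<'E'
from plant import *
import cv2,numpy as np
from scipy.optimize import least_squares
from scipy.spatial.transform import Rotation as Ro
CI={c:camera_info(c) for c in('scene','top')}
def proj(c,X):
  i=CI[c];q=np.atleast_2d(X)@np.array(i['R']).T+np.array(i['t']);q=q@np.array(i['camera_matrix']).T
  return q[:,:2]/q[:,2:]
def ray(c,uv,z):
  i=CI[c];R=np.array(i['R']);o=-R.T@np.array(i['t']);d=R.T@np.linalg.inv(i['camera_matrix'])@np.r_[uv,1]
  return o+d*(z-o[2])/d[2]
def tri(us):  # {cam:uv}
  A=[];b=[]
  for c,uv in us.items():
    i=CI[c];R=np.array(i['R']);o=-R.T@np.array(i['t']);d=R.T@np.linalg.inv(i['camera_matrix'])@np.r_[uv,1];d/=np.linalg.norm(d)
    P=np.eye(3)-np.outer(d,d);A.append(P);b.append(P@o)
  return np.linalg.lstsq(np.vstack(A),np.hstack(b),rcond=None)[0]
def W(p,L):
  c,s=np.cos(p[2]),np.sin(p[2]);L=np.atleast_2d(L)
  return np.c_[p[0]+c*L[:,0]-s*L[:,1],p[1]+s*L[:,0]+c*L[:,1],L[:,2]]
E
python3 - <<'E'
from h import *
T=lambda x,y:((x+.5)/5-.5+200,(y+.5)/5-.5+202)
S=lambda x,y:((x+.5)/4-.5+240,(y-300+.5)/4-.5+200)
K=lambda x,y:((x-500+.5)/4-.5+432,(y-300+.5)/4-.5+222)
B=[(62,118,15),(62,-162,15),(-32,-162,15),(-32,118,15)]
tl=B+[(-7,-140,50)]
tp=[T(30,22),T(653,22),T(655,237),T(22,237),T(607,174)]
sl=[B[1],B[3],(-7,-140,50)]
sp=[S(15,384),S(443,541),S(120,313)]
f=lambda p,t,s:np.r_[(proj('top',W(p,np.array(tl)/1e3))-tp).ravel()*t,(proj('scene',W(p,np.array(sl)/1e3))-sp).ravel()*s]
for t,s in((1,0),(0,1),(1,1)):
  r=least_squares(f,[.577,.094,.03],args=(t,s),x_scale=[.01,.01,.01]);print(np.round(r.x,4),np.round(r.fun,1))
p=r.x
L=lambda X:np.round(W([0,0,-p[2]],[[X[0]-p[0],X[1]-p[1],X[2]]])[0]*1e3,1)
for n,q in(('a',[(168,133),(250,127),(259,198),(172,207)]),('b',[(286,122),(369,127),(364,198),(281,191)]),('c',[(384,133),(466,138),(464,208),(380,200)])):
  c=[L(ray('top',T(*u),.039)) for u in q];print(n,[x[:2].tolist() for x in c],np.mean(c,0))
print('ear tri',tri({'top':T(607,174),'scene':S(120,313)}),W(p,[-.007,-.14,.05]))
# pin head top via networks/regions
for n in('pin','rack','dowel','punch'):
  for c in CI:
    for d in regions_of(n,c)[:2]:
      m=d['pixels'];y,x=np.nonzero(m);print(n,c,round(d['score'],2),m.sum(),x.mean().round(1),y.mean().round(1),x.min(),x.max(),y.min(),y.max())
print('pin top@.073',ray('top',K(655,467),.073),'collar',ray('top',K(635,468),.047))
print('rack corners',[np.round(ray('top',K(*u),.045),4) for u in((548,340),(630,320))])
i=cv2.imread('pics/s0.png')[135:185,190:250];t=cv2.imread('pics/t0.png')[220:310,430:500]
o=np.zeros((560,800,3),np.uint8);o[:350,:420]=cv2.resize(i,None,fx=7,fy=7,interpolation=2);o[:540,420-40:800]=cv2.resize(t,(420,540),interpolation=2);o[:350,:380]=cv2.resize(i,None,fx=7,fy=7,interpolation=2)[:,:380]
cv2.imwrite('pics/c1.png',o)
E
```

```text
[0.579  0.0941 0.0203] [-0.4  0.4 -0.1  0.5 -0.  -0.2 -0.1 -0.6  0.6 -0.1 -0.  -0.  -0.  -0.
 -0.  -0. ]
[0.5808 0.0979 0.0074] [-0.  -0.  -0.   0.  -0.  -0.  -0.  -0.  -0.  -0.  -0.  -0.3  0.1  0.
 -0.1  0.2]
[0.5791 0.0949 0.0173] [-0.7  0.2 -0.4  0.7 -0.4 -0.1 -0.5 -0.8  0.2  0.  -0.5 -0.7 -0.2 -1.2
 -0.7 -0.3]
a [[10.7, 49.6], [13.4, 14.1], [-17.3, 9.6], [-21.4, 47.2]] [-3.65  30.125 39.   ]
b [[15.7, -1.5], [13.7, -37.6], [-17.1, -35.7], [-14.2, 0.2]] [ -0.475 -18.65   39.   ]
c [[11.1, -44.1], [9.1, -79.6], [-21.1, -78.8], [-17.9, -42.6]] [ -4.7   -61.275  39.   ]
ear tri [ 0.57396273 -0.04423952  0.04934112] [[ 0.57450235 -0.04518874  0.05      ]]
pin scene 0.57 726 356.9 229.7 334 383 200 259
pin top 0.46 138 466.4 264.4 459 474 260 270
rack scene 0.77 876 218.8 162.8 197 240 146 179
rack scene 0.35 770 418.0 274.9 401 435 261 289
rack top 0.55 1954 459.9 265.2 437 485 228 301
rack top 0.36 1642 291.8 140.1 267 317 122 158
dowel scene 0.51 2546 314.9 240.9 244 382 200 280
dowel top 0.39 45 459.7 240.5 455 464 238 243
punch top 0.75 1181 226.1 292.7 207 246 233 353
punch top 0.56 46 475.4 288.0 470 481 286 290
pin top@.073 [ 0.52466072 -0.34749923  0.073     ] collar [ 0.52428724 -0.34813195  0.047     ]
rack corners [array([ 0.5908, -0.3056,  0.045 ]), array([ 0.6025, -0.3492,  0.045 ])]
```

View pics/c1.png

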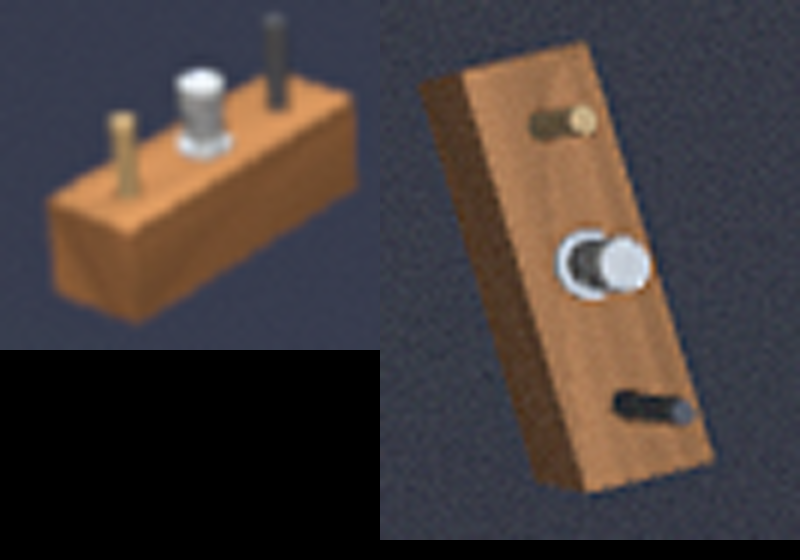

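The pin is confirmed in the middle rack hole: head at (625,264) in this crop, dowel at (580,122), punch at (680,410).

```bash
cat >> h.py <<'E'
P=[.579,.0944,.0190]
def rep():
  s=sense();R=Ro.from_quat(s['tool_rot']).as_matrix();q=W([0,0,-P[2]],[s['tool_pos']-np.r_[P[:2],0]])[0]*1e3
  print('t',round(s['clock'],2),'jig mm',np.round(q,1),'yaw(tool y vs jig y) deg',np.round(np.degrees(np.arctan2(R[1,1],R[0,1])-P[2])-90,2),'F',np.round(s['force'],1),'w',round(s['width'],3),'g',s['grasp_force'])
def jg(X): return np.round(W([0,0,-P[2]],[np.asarray(X)-np.r_[P[:2],0]])[0]*1e3,1)
E
python3 - <<'E'
from h import *
rep()
h=tri({'top':(470.3,263.5),'scene':(218.4,146.7)});print(h,jg(h),jg([.572,.1915,.045]),jg([.342,.124,.041]))
print(sense().keys())
E
```

```text
t 1.7 jig mm [-362.4  502.3  248.3] yaw(tool y vs jig y) deg -20.44 F [0.3 0.1 0.8] w 0.999 g 0.0
[ 0.52335682 -0.34519126  0.07557163] [ -64.  -438.5   75.6] [-5.2 97.2 45. ] [-236.4   34.1   41. ]
dict_keys(['clock', 'joint_pos', 'joint_vel', 'joint_torque', 'tool_pos', 'tool_rot', 'force', 'ft_torque', 'grasp_force', 'width'])
```

Emit:
{"api": "play_rows", "payload": {"moves": [{"jaw": -1,"roll": -0.15},{"jaw": -1,"roll": -0.15},{"jaw": -1,"roll": -0.15},{"jaw": -1,"x": -1,"y": -1},{"jaw": -1,"x": -1,"y": -1},{"jaw": -1,"x": -1,"y": -1},{"jaw": -1,"x": -1,"y": -1},{"jaw": -1,"x": -1,"y": -1},{"jaw": -1,"x": -1,"y": -1},{"jaw": -1,"x": -1,"y": -1}], "squeeze": 30}}

```text
validation failed for argument at $.mo...
```

Emit:
{"api": "play_rows", "payload": {"moves": [{"jaw": -1,"x": -1,"y": -1},{"jaw": -1,"x": -1,"y": -1},{"jaw": -1,"x": -1,"y": -1},{"jaw": -1,"x": -1,"y": -1},{"jaw": -1,"x": -1,"y": -1},{"jaw": -1,"x": -1,"y": -1},{"jaw": -1,"x": -1,"y": -1},{"jaw": -1,"x": -1,"y": -1},{"jaw": -1,"y": -1},{"jaw": -1,"y": -1}]}}

```text
validation failed for argument at $.mo...
```

```bash
python3 -c "
from h import *
rep()"
```

```text
t 1.7 jig mm [-362.4  502.3  248.3] yaw(tool y vs jig y) deg -20.44 F [0.3 0.1 0.8] w 0.999 g 0.0
```

Emit:
{"api": "play_rows", "payload": {"moves": [{"jaw": -1,"x": 0,"y": 0,"z": 0,"roll": -0.15},{"jaw": -1,"x": 0,"y": 0,"z": 0,"roll": -0.15},{"jaw": -1,"x": 0,"y": 0,"z": 0,"roll": -0.15},{"jaw": -1,"x": -1,"y": -1,"z": 0,"roll": 0},{"jaw": -1,"x": -1,"y": -1,"z": 0,"roll": 0},{"jaw": -1,"x": -1,"y": -1,"z": 0,"roll": 0},{"jaw": -1,"x": -1,"y": -1,"z": 0,"roll": 0},{"jaw": -1,"x": -1,"y": -1,"z": 0,"roll": 0},{"jaw": -1,"x": -1,"y": -1,"z": 0,"roll": 0},{"jaw": -1,"x": -1,"y": -1,"z": 0,"roll": 0}], "squeeze": 30}}

```text
clock: 2.7
tool_pos: [0.35, 0.4511, 0.2484]
tool_rot: [-0.008, 1.0, 0.0, 0.0]
force: [1.1, -0.8, -0.8]
width: 0.0
grasp_force: 0.0
```

Emit:
{"api": "play_rows", "payload": {"moves": [{"jaw": -1,"x": -1,"y": -1,"z": 0,"roll": 0},{"jaw": -1,"x": -1,"y": -1,"z": 0,"roll": 0},{"jaw": -1,"x": -1,"y": -1,"z": 0,"roll": 0},{"jaw": -1,"x": -1,"y": -1,"z": 0,"roll": 0},{"jaw": -1,"x": -1,"y": -1,"z": 0,"roll": 0},{"jaw": -1,"x": -1,"y": -1,"z": 0,"roll": 0},{"jaw": -1,"x": -1,"y": -1,"z": 0.5,"roll": 0},{"jaw": -1,"x": -1,"y": -1,"z": 0.5,"roll": 0},{"jaw": -1,"x": -0.8,"y": -1,"z": 0.5,"roll": 0},{"jaw": -1,"x": 0,"y": -1,"z": 0.5,"roll": 0}]}}

```text
clock: 3.7
tool_pos: [0.53, 0.2537, 0.2077]
tool_rot: [-0.007, 1.0, 0.0, 0.0]
force: [-0.2, 0.6, 0.2]
width: 0.003
grasp_force: 0.0
```

Emit:
{"api": "play_rows", "payload": {"moves": [{"jaw": -1,"x": 0,"y": -1,"z": 0.5,"roll": 0},{"jaw": -1,"x": 0,"y": -1,"z": 0.5,"roll": 0},{"jaw": -1,"x": 0,"y": -1,"z": 0.5,"roll": 0},{"jaw": -1,"x": 0,"y": -1,"z": 0.5,"roll": 0},{"jaw": -1,"x": 0,"y": -1,"z": 1,"roll": 0},{"jaw": -1,"x": 0,"y": -1,"z": 1,"roll": 0},{"jaw": -1,"x": 0,"y": -0.6,"z": 1,"roll": 0},{"jaw": -1,"x": 0,"y": 0,"z": 1,"roll": 0},{"jaw": -1,"x": 0,"y": 0,"z": 1,"roll": 0},{"jaw": -1,"x": 0,"y": 0,"z": 0,"roll": 0}]}}

```text
clock: 4.7
tool_pos: [0.5296, 0.1224, 0.0664]
tool_rot: [-0.008, 1.0, -0.0, -0.002]
force: [-0.5, -0.3, 1.4]
width: 0.0
grasp_force: 0.0
```

```bash
python3 -c "
from h import *
rep()"
```

```text
t 4.7 jig mm [-48.8  29.   66.4] yaw(tool y vs jig y) deg -0.21 F [-0.5 -0.3  1.4] w 0.0 g 0.0
```

Emit:
{"api": "play_rows", "payload": {"moves": [{"jaw": -1,"x": 0,"y": 0,"z": 0.7,"roll": 0},{"jaw": -1,"x": 0,"y": 0,"z": 0.65,"roll": 0},{"jaw": -1,"x": -0.4,"y": 0,"z": 0,"roll": 0},{"jaw": -1,"x": -0.4,"y": 0,"z": 0,"roll": 0},{"jaw": -1,"x": -0.3,"y": 0,"z": 0,"roll": 0},{"jaw": -1,"x": -0.3,"y": 0,"z": 0,"roll": 0},{"jaw": -1,"x": -0.2,"y": 0,"z": 0,"roll": 0},{"jaw": -1,"x": -0.2,"y": 0,"z": 0,"roll": 0},{"jaw": -1,"x": -0.1,"y": 0,"z": 0,"roll": 0},{"jaw": -1,"x": 0,"y": 0,"z": 0,"roll": 0}]}}

```text
clock: 5.7
tool_pos: [0.5684, 0.1233, 0.0413]
tool_rot: [-0.008, 1.0, 0.0, -0.0]
force: [-0.2, 0.1, -0.2]
width: 0.002
grasp_force: 0.1
```

```bash
python3 -c "
from h import *
rep()"
```

```text
t 5.7 jig mm [-10.   29.1  41.3] yaw(tool y vs jig y) deg -0.19 F [-0.2  0.1 -0.2] w 0.002 g 0.05028900224715471
```

Emit:
{"api": "play_rows", "payload": {"moves": [{"jaw": -1,"x": -0.05,"y": 0,"z": 0,"roll": 0},{"jaw": -1,"x": -0.05,"y": 0,"z": 0,"roll": 0},{"jaw": -1,"x": -0.05,"y": 0,"z": 0,"roll": 0},{"jaw": -1,"x": 0,"y": 0,"z": 0,"roll": 0},{"jaw": -1,"x": 0,"y": 0,"z": 0,"roll": 0},{"jaw": -1,"x": 0,"y": 0,"z": 0,"roll": 0},{"jaw": -1,"x": 0,"y": 0,"z": 0,"roll": 0},{"jaw": -1,"x": 0,"y": 0,"z": 0,"roll": 0},{"jaw": -1,"x": 0,"y": 0,"z": 0,"roll": 0},{"jaw": -1,"x": 0,"y": 0,"z": 0,"roll": 0}]}}

```text
clock: 6.7
tool_pos: [0.5687, 0.1234, 0.0412]
tool_rot: [-0.008, 1.0, -0.0, -0.003]
force: [-13.7, 0.4, 9.5]
width: -0.001
grasp_force: 6.7
```

```bash
python3 -c "
from h import *
rep()
cv2.imwrite('pics/t1.png',cv2.resize(get_image('top')[195:260,195:345],None,fx=5,fy=5,interpolation=2));
a=cv2.imread('pics/t1.png');b=cv2.resize(get_image('scene')[205:275,240:380],None,fx=3.7,fy=3.7,interpolation=2)
o=np.zeros((590,750,3),np.uint8);o[:325]=a;o[325:325+b.shape[0],:b.shape[1]]=b;cv2.imwrite('pics/t1.png',o)
"
```

```text
t 6.7 jig mm [-9.7 29.2 41.2] yaw(tool y vs jig y) deg -0.18 F [-13.7   0.4   9.5] w -0.001 g 6.678597182035446
```

View pics/t1.png

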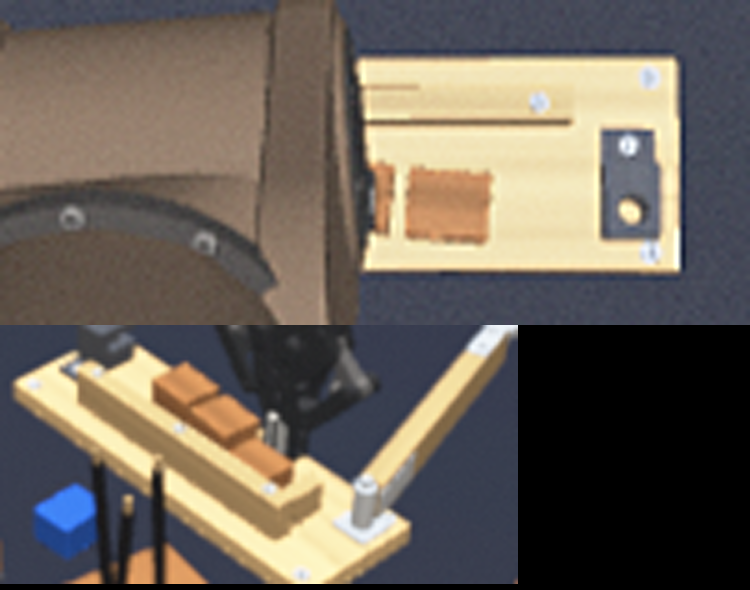

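Blank a sits against the fence: contact at TCP x = -9.7 mm, 14 N. The other two blanks are still forward of it, so I'll push b and c the same way.

Emit:
{"api": "play_rows", "payload": {"moves": [{"jaw": -1,"x": 1,"y": 0,"z": 0,"roll": 0},{"jaw": -1,"x": 0.65,"y": 0,"z": 0,"roll": 0},{"jaw": -1,"x": 0,"y": -1,"z": 0,"roll": 0},{"jaw": -1,"x": 0,"y": -1,"z": 0,"roll": 0},{"jaw": -1,"x": 0,"y": -0.4,"z": 0,"roll": 0},{"jaw": -1,"x": -0.5,"y": 0,"z": 0,"roll": 0},{"jaw": -1,"x": -0.4,"y": 0,"z": 0,"roll": 0},{"jaw": -1,"x": -0.3,"y": 0,"z": 0,"roll": 0},{"jaw": -1,"x": -0.3,"y": 0,"z": 0,"roll": 0},{"jaw": -1,"x": -0.15,"y": 0,"z": 0,"roll": 0}]}}

```text
clock: 7.8
tool_pos: [0.5697, 0.0759, 0.0408]
tool_rot: [-0.008, 1.0, 0.0, -0.004]
force: [-21.6, -0.4, 13.8]
width: -0.002
grasp_force: 10.8
```

Emit:
{"api": "play_rows", "payload": {"moves": [{"jaw": -1,"x": 1,"y": 0,"z": 0,"roll": 0},{"jaw": -1,"x": 0.65,"y": 0,"z": 0,"roll": 0},{"jaw": -1,"x": 0,"y": -1,"z": 0,"roll": 0},{"jaw": -1,"x": 0,"y": -1,"z": 0,"roll": 0},{"jaw": -1,"x": 0,"y": -0.15,"z": 0,"roll": 0},{"jaw": -1,"x": -0.5,"y": 0,"z": 0,"roll": 0},{"jaw": -1,"x": -0.4,"y": 0,"z": 0,"roll": 0},{"jaw": -1,"x": -0.3,"y": 0,"z": 0,"roll": 0},{"jaw": -1,"x": -0.3,"y": 0,"z": 0,"roll": 0},{"jaw": -1,"x": -0.15,"y": 0,"z": 0,"roll": 0}]}}

```text
clock: 8.8
tool_pos: [0.5705, 0.0329, 0.0409]
tool_rot: [-0.008, 1.0, 0.0, -0.004]
force: [-22.0, -1.0, 13.9]
width: 0.002
grasp_force: 10.6
```

```bash
python3 -c "
from h import *
rep()"
```

```text
t 8.8 jig mm [ -9.7 -61.3  40.9] yaw(tool y vs jig y) deg -0.15 F [-22.   -1.   13.9] w 0.002 g 10.649243295192719
```

Emit:
{"api": "play_rows", "payload": {"moves": [{"jaw": -1,"x": 1,"y": 0,"z": 0,"roll": 0},{"jaw": -1,"x": 0.75,"y": -0.2,"z": 0,"roll": 0},{"jaw": -1,"x": 0,"y": -1,"z": 0,"roll": 0},{"jaw": -1,"x": 0,"y": -1,"z": 0,"roll": 0},{"jaw": -1,"x": -0.95,"y": 0,"z": 0,"roll": 0},{"jaw": -1,"x": -0.95,"y": 0,"z": 0,"roll": 0},{"jaw": -1,"x": -0.95,"y": 0,"z": 0,"roll": 0},{"jaw": -1,"x": 0,"y": 0,"z": 0,"roll": 0},{"jaw": -1,"x": 0,"y": 0.3,"z": 0,"roll": 0},{"jaw": -1,"x": 0,"y": 0.2,"z": 0,"roll": 0}]}}

```text
clock: 9.8
tool_pos: [0.5945, -0.0006, 0.0411]
tool_rot: [-0.008, 1.0, 0.0, -0.001]
force: [-0.9, -0.4, -1.1]
width: -0.001
grasp_force: 0.0
```

```bash
python3 -c "
from h import *
rep()"
```

```text
t 9.8 jig mm [ 13.7 -95.2  41.1] yaw(tool y vs jig y) deg -0.18 F [-0.9 -0.4 -1.1] w -0.001 g 0.0
```

Emit:
{"api": "play_rows", "payload": {"moves": [{"jaw": -1,"x": -0.12,"y": 0.1,"z": 0,"roll": 0},{"jaw": -1,"x": 0,"y": 0.2,"z": 0,"roll": 0},{"jaw": -1,"x": 0,"y": 0.2,"z": 0,"roll": 0},{"jaw": -1,"x": 0,"y": 0.2,"z": 0,"roll": 0},{"jaw": -1,"x": 0,"y": 0.2,"z": 0,"roll": 0},{"jaw": -1,"x": 0,"y": 0.2,"z": 0,"roll": 0},{"jaw": -1,"x": 0,"y": 0.2,"z": 0,"roll": 0},{"jaw": -1,"x": 0,"y": 0.15,"z": 0,"roll": 0},{"jaw": -1,"x": 0,"y": 0.1,"z": 0,"roll": 0},{"jaw": -1,"x": 0,"y": 0,"z": 0,"roll": 0}]}}

```text
clock: 10.8
tool_pos: [0.5973, 0.03, 0.0413]
tool_rot: [-0.008, 1.0, 0.0, 0.0]
force: [0.0, -0.2, -0.7]
width: 0.003
grasp_force: 0.0
```

```bash
python3 -c "
from h import *
rep()"
```

```text
t 10.8 jig mm [ 17.1 -64.7  41.3] yaw(tool y vs jig y) deg -0.18 F [ 0.  -0.2 -0.7] w 0.003 g 0.0
```

Emit:
{"api": "play_rows", "payload": {"moves": [{"jaw": -1,"x": 0,"y": 0.05,"z": 0,"roll": 0},{"jaw": -1,"x": 0,"y": 0.05,"z": 0,"roll": 0},{"jaw": -1,"x": 0,"y": 0.05,"z": 0,"roll": 0},{"jaw": -1,"x": 0,"y": 0.05,"z": 0,"roll": 0},{"jaw": -1,"x": 0,"y": 0.05,"z": 0,"roll": 0},{"jaw": -1,"x": 0,"y": 0,"z": 0,"roll": 0},{"jaw": -1,"x": 0,"y": 0,"z": 0,"roll": 0},{"jaw": -1,"x": 0,"y": 0,"z": 0,"roll": 0},{"jaw": -1,"x": 0,"y": 0,"z": 0,"roll": 0},{"jaw": -1,"x": 0,"y": 0,"z": 0,"roll": 0}]}}

```text
clock: 11.8
tool_pos: [0.5973, 0.0345, 0.0413]
tool_rot: [-0.008, 1.0, -0.0, 0.0]
force: [-0.5, -6.4, 1.0]
width: 0.002
grasp_force: 2.7
```

```bash
python3 -c "
from h import *
rep()"
```

```text
t 11.8 jig mm [ 17.1 -60.3  41.3] yaw(tool y vs jig y) deg -0.19 F [-0.5 -6.4  1. ] w 0.002 g 2.709848543163389
```

Emit:
{"api": "play_rows", "payload": {"moves": [{"jaw": -1,"x": 0,"y": 0.05,"z": 0,"roll": 0},{"jaw": -1,"x": 0,"y": 0.05,"z": 0,"roll": 0},{"jaw": -1,"x": 0,"y": -0.4,"z": 0,"roll": 0},{"jaw": -1,"x": 0.95,"y": 0,"z": 0,"roll": 0},{"jaw": -1,"x": 0.95,"y": 0,"z": 0,"roll": 0},{"jaw": -1,"x": 0.9,"y": 0.65,"z": 0,"roll": 0},{"jaw": -1,"x": 0,"y": 1,"z": 0,"roll": 0},{"jaw": -1,"x": -0.5,"y": 0,"z": 0,"roll": 0},{"jaw": -1,"x": -0.5,"y": 0,"z": 0,"roll": 0},{"jaw": -1,"x": -0.3,"y": 0,"z": 0,"roll": 0}]}}

```text
clock: 12.8
tool_pos: [0.5684, 0.061, 0.0413]
tool_rot: [-0.008, 1.0, 0.0, 0.001]
force: [-0.3, -1.0, -0.3]
width: -0.0
grasp_force: 0.0
```

```bash
python3 -c "
from h import *
rep()
a=cv2.resize(get_image('top')[200:255,195:345],None,fx=5,fy=5,interpolation=2);b=cv2.resize(get_image('scene')[205:275,240:380],None,fx=4.5,fy=4.5,interpolation=2)
o=np.zeros((600,750,3),np.uint8);o[:275]=a;o[275:275+b.shape[0],:b.shape[1]]=b;cv2.imwrite('pics/t2.png',o)
"
```

```text
t 12.8 jig mm [-11.3 -33.2  41.3] yaw(tool y vs jig y) deg -0.2 F [-0.3 -1.  -0.3] w -0.0 g 0.0
```

View pics/t2.png

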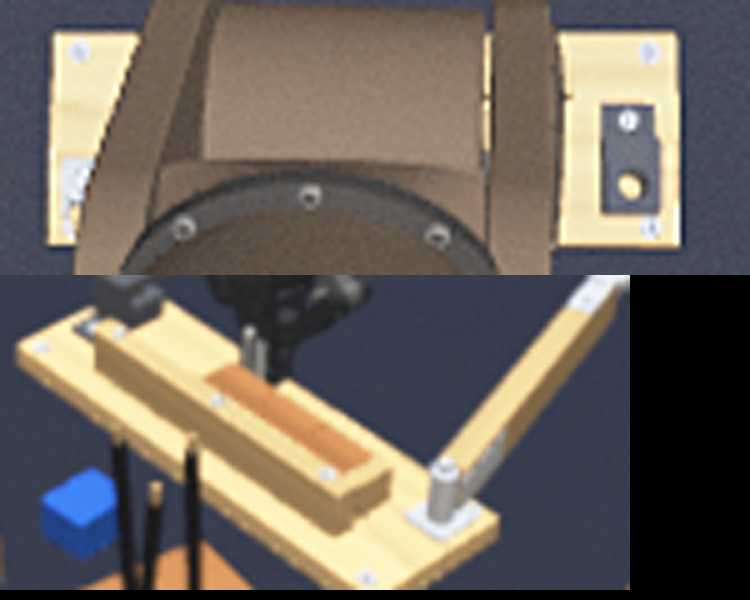

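The row is tight and butted to the end stop in the scene view, where the brown strip meets the stop at about (370,460). Next I'll press each blank flat to the fence once more, then press along y once.

Emit:
{"api": "play_rows", "payload": {"moves": [{"jaw": -1,"x": -0.2,"y": 0,"z": 0,"roll": 0},{"jaw": -1,"x": 0,"y": 0,"z": 0,"roll": 0},{"jaw": -1,"x": 0.5,"y": 0,"z": 0,"roll": 0},{"jaw": -1,"x": 0,"y": 0.95,"z": 0,"roll": 0},{"jaw": -1,"x": 0,"y": 0.95,"z": 0,"roll": 0},{"jaw": -1,"x": -0.3,"y": 0,"z": 0,"roll": 0},{"jaw": -1,"x": -0.2,"y": 0,"z": 0,"roll": 0},{"jaw": -1,"x": 0.5,"y": 0,"z": 0,"roll": 0},{"jaw": -1,"x": 0,"y": 0.95,"z": 0,"roll": 0},{"jaw": -1,"x": 0,"y": 0.95,"z": 0,"roll": 0}]}}

```text
clock: 13.9
tool_pos: [0.5594, 0.1364, 0.0413]
tool_rot: [-0.007, 1.0, 0.0, 0.0]
force: [-0.4, 0.1, -0.4]
width: -0.004
grasp_force: 0.0
```

Emit:
{"api": "play_rows", "payload": {"moves": [{"jaw": -1,"x": -0.3,"y": 0,"z": 0,"roll": 0},{"jaw": -1,"x": -0.2,"y": 0,"z": 0,"roll": 0},{"jaw": -1,"x": 0,"y": 0,"z": 0,"roll": 0},{"jaw": -1,"x": 1,"y": 0,"z": 0,"roll": 0},{"jaw": -1,"x": 0.5,"y": -1,"z": 0,"roll": 0},{"jaw": -1,"x": 0,"y": -1,"z": 0,"roll": 0},{"jaw": -1,"x": 0,"y": -1,"z": 0,"roll": 0},{"jaw": -1,"x": 0,"y": -1,"z": 0,"roll": 0},{"jaw": -1,"x": 0,"y": -1,"z": 0,"roll": 0},{"jaw": -1,"x": 0,"y": -0.6,"z": 0,"roll": 0}]}}

```text
clock: 14.9
tool_pos: [0.5415, 0.0226, 0.0413]
tool_rot: [-0.007, 1.0, -0.0, 0.0]
force: [0.6, 0.3, 0.4]
width: 0.003
grasp_force: 0.0
```

```bash
python3 -c "
from h import *
rep()"
```

```text
t 14.9 jig mm [-38.8 -71.1  41.3] yaw(tool y vs jig y) deg -0.3 F [0.6 0.3 0.4] w 0.003 g 0.0
```

Emit:
{"api": "play_rows", "payload": {"moves": [{"jaw": -1,"x": -0.95,"y": 0,"z": 0,"roll": 0},{"jaw": -1,"x": -0.95,"y": 0,"z": 0,"roll": 0},{"jaw": -1,"x": -0.85,"y": 0,"z": 0,"roll": 0},{"jaw": -1,"x": 0,"y": 0.3,"z": 0,"roll": 0},{"jaw": -1,"x": 0,"y": 0.2,"z": 0,"roll": 0},{"jaw": -1,"x": 0,"y": 0.1,"z": 0,"roll": 0},{"jaw": -1,"x": 0,"y": 0.1,"z": 0,"roll": 0},{"jaw": -1,"x": 0,"y": 0,"z": 0,"roll": 0},{"jaw": -1,"x": 0,"y": 0,"z": 0,"roll": 0},{"jaw": -1,"x": 0,"y": 0,"z": 0,"roll": 0}]}}

```text
clock: 15.9
tool_pos: [0.5961, 0.0355, 0.0418]
tool_rot: [-0.008, 1.0, -0.002, 0.001]
force: [0.9, -38.3, 2.4]
width: 0.001
grasp_force: 18.8
```

```bash
python3 -c "
from h import *
rep()"
```

```text
t 15.9 jig mm [ 16.  -59.2  41.8] yaw(tool y vs jig y) deg -0.19 F [  0.9 -38.3   2.4] w 0.001 g 18.803866803646088
```

Emit:
{"api": "play_rows", "payload": {"moves": [{"jaw": -1,"x": 0,"y": -0.6,"z": 0,"roll": 0},{"jaw": -1,"x": 0,"y": 0,"z": -1,"roll": 0},{"jaw": -1,"x": 0,"y": 0,"z": -1,"roll": 0},{"jaw": -1,"x": 1,"y": 0.9,"z": -1,"roll": 0},{"jaw": -1,"x": 1,"y": 0.9,"z": 0,"roll": 0},{"jaw": -1,"x": 1,"y": 0.9,"z": 0,"roll": 0},{"jaw": -1,"x": 1,"y": 0.9,"z": 0,"roll": 0},{"jaw": -1,"x": 1,"y": 0.9,"z": 0,"roll": 0},{"jaw": -1,"x": 1,"y": 0.9,"z": 0,"roll": 0},{"jaw": -1,"x": 1,"y": 0.9,"z": 0,"roll": 0}]}}

```text
clock: 16.9
tool_pos: [0.4524, 0.1521, 0.1013]
tool_rot: [-0.008, 1.0, 0.0, -0.0]
force: [-0.0, -0.4, 0.5]
width: -0.004
grasp_force: 0.0
```

Emit:
{"api": "play_rows", "payload": {"moves": [{"jaw": -1,"x": 1,"y": 0.9,"z": 0,"roll": 0},{"jaw": -1,"x": 1,"y": 0.4,"z": 0,"roll": 0},{"jaw": -1,"x": 1,"y": 0.3,"z": 0,"roll": 0},{"jaw": -1,"x": 0,"y": 0,"z": 1,"roll": 0},{"jaw": -1,"x": 0,"y": 0,"z": 1,"roll": 0},{"jaw": -1,"x": 0,"y": 0,"z": 0.9,"roll": 0},{"jaw": -1,"x": 0,"y": 0,"z": 0,"roll": 0},{"jaw": -1,"x": 0,"y": 0,"z": 0,"roll": 0},{"jaw": -1,"x": 0,"y": 0,"z": 0,"roll": 0},{"jaw": -1,"x": 0,"y": 0,"z": 0,"roll": 0}]}}

```text
clock: 17.9
tool_pos: [0.3941, 0.1826, 0.0441]
tool_rot: [-0.008, 1.0, 0.0, 0.001]
force: [0.6, -0.2, 0.1]
width: -0.001
grasp_force: 0.0
```

```bash
python3 - <<'E'
from h import *
rep()
s=sense();q=jg(s['tool_pos'])[:2]
for k,t in enumerate(np.radians(np.r_[np.arange(72,0,-4.),3,1.5,0])):
  c,n=np.cos(t),np.sin(t);d=8+11*c+12.5*n
  w=np.array([-7-180*n-d*c,98-180*c+d*n]);e=w-q;q=w
  print(k,round(np.degrees(t)),np.round(w),'x %.2f y %.2f'%(-e[0]/20,e[1]/20))
E
```

```text
t 17.9 jig mm [-183.2   91.7   44.1] yaw(tool y vs jig y) deg -0.19 F [ 0.6 -0.2  0.1] w -0.001 g 0.0
0 72 [-185.   65.] x 0.11 y -1.36
1 68 [-183.   53.] x -0.13 y -0.60
2 64 [-179.   41.] x -0.17 y -0.59
3 60 [-175.   29.] x -0.21 y -0.58
4 56 [-170.   18.] x -0.26 y -0.57
5 52 [-164.    7.] x -0.30 y -0.55
6 48 [-157.   -4.] x -0.34 y -0.54
7 44 [-150.  -14.] x -0.38 y -0.51
8 40 [-141.  -24.] x -0.41 y -0.49
9 36 [-132.  -33.] x -0.45 y -0.46
10 32 [-123.  -42.] x -0.49 y -0.43
11 28 [-112.  -50.] x -0.52 y -0.40
12 24 [-101.  -57.] x -0.55 y -0.36
13 20 [-90. -63.] x -0.58 y -0.32
14 16 [-78. -69.] x -0.60 y -0.28
15 12 [-65. -74.] x -0.62 y -0.23
16 8 [-52. -77.] x -0.64 y -0.19
17 4 [-39. -80.] x -0.66 y -0.14
18 3 [-36. -81.] x -0.17 y -0.03
19 2 [-31. -81.] x -0.25 y -0.04
20 0 [-26. -82.] x -0.25 y -0.03
```

Emit:
{"api": "play_rows", "payload": {"moves": [{"jaw": -1,"x": 0.05,"y": -0.7,"z": 0,"roll": 0},{"jaw": -1,"x": 0.05,"y": -0.65,"z": 0,"roll": 0},{"jaw": -1,"x": -0.13,"y": -0.6,"z": 0,"roll": 0},{"jaw": -1,"x": -0.17,"y": -0.59,"z": 0,"roll": 0},{"jaw": -1,"x": -0.21,"y": -0.58,"z": 0,"roll": 0},{"jaw": -1,"x": -0.26,"y": -0.57,"z": 0,"roll": 0},{"jaw": -1,"x": -0.3,"y": -0.55,"z": 0,"roll": 0},{"jaw": -1,"x": -0.34,"y": -0.54,"z": 0,"roll": 0},{"jaw": -1,"x": -0.38,"y": -0.51,"z": 0,"roll": 0},{"jaw": -1,"x": -0.41,"y": -0.49,"z": 0,"roll": 0}]}}

```text
clock: 18.9
tool_pos: [0.4384, 0.0668, 0.0433]
tool_rot: [-0.008, 1.0, 0.0, -0.0]
force: [-0.3, 2.4, 0.6]
width: -0.002
grasp_force: 0.5
```

Emit:
{"api": "play_rows", "payload": {"moves": [{"jaw": -1,"x": -0.45,"y": -0.46,"z": 0,"roll": 0},{"jaw": -1,"x": -0.49,"y": -0.43,"z": 0,"roll": 0},{"jaw": -1,"x": -0.52,"y": -0.4,"z": 0,"roll": 0},{"jaw": -1,"x": -0.55,"y": -0.36,"z": 0,"roll": 0},{"jaw": -1,"x": -0.58,"y": -0.32,"z": 0,"roll": 0},{"jaw": -1,"x": -0.6,"y": -0.28,"z": 0,"roll": 0},{"jaw": -1,"x": -0.62,"y": -0.23,"z": 0,"roll": 0},{"jaw": -1,"x": -0.64,"y": -0.19,"z": 0,"roll": 0},{"jaw": -1,"x": -0.4,"y": -0.1,"z": 0,"roll": 0},{"jaw": -1,"x": -0.2,"y": -0.05,"z": 0,"roll": 0}]}}

```text
clock: 19.9
tool_pos: [0.5404, 0.0127, 0.0432]
tool_rot: [-0.008, 1.0, 0.0, 0.0]
force: [-1.0, -0.0, -0.4]
width: -0.0
grasp_force: 0.4
```

```bash
python3 -c "
from h import *
rep()"
```

```text
t 19.9 jig mm [-40.2 -81.   43.2] yaw(tool y vs jig y) deg -0.19 F [-1.  -0.  -0.4] w -0.0 g 0.40745527930297953
```

Emit:
{"api": "play_rows", "payload": {"moves": [{"jaw": -1,"x": -0.2,"y": -0.02,"z": 0,"roll": 0},{"jaw": -1,"x": -0.2,"y": -0.02,"z": 0,"roll": 0},{"jaw": -1,"x": -0.12,"y": 0,"z": 0,"roll": 0},{"jaw": -1,"x": -0.08,"y": 0,"z": 0,"roll": 0},{"jaw": -1,"x": -0.05,"y": 0,"z": 0,"roll": 0},{"jaw": -1,"x": -0.05,"y": 0,"z": 0,"roll": 0},{"jaw": -1,"x": -0.05,"y": 0,"z": 0,"roll": 0},{"jaw": -1,"x": 0,"y": 0,"z": 0,"roll": 0},{"jaw": -1,"x": 0,"y": 0,"z": 0,"roll": 0},{"jaw": -1,"x": 0,"y": 0,"z": 0,"roll": 0}]}}

```text
clock: 20.9
tool_pos: [0.5538, 0.0123, 0.0433]
tool_rot: [-0.008, 1.0, 0.0, -0.001]
force: [-5.2, -1.5, 2.9]
width: 0.001
grasp_force: 2.5
```

```bash
python3 -c "
from h import *
rep()"
```

```text
t 20.9 jig mm [-26.8 -81.6  43.3] yaw(tool y vs jig y) deg -0.19 F [-5.2 -1.5  2.9] w 0.001 g 2.543285842984915
```

Jaw contacts its stop at the expected x. I'll seat it a touch more, then go to the pin.

Emit:
{"api": "play_rows", "payload": {"moves": [{"jaw": -1,"x": -0.1,"y": 0,"z": 0,"roll": 0},{"jaw": -1,"x": 0,"y": 0,"z": 0,"roll": 0},{"jaw": -1,"x": 0.6,"y": 0,"z": 0,"roll": 0},{"jaw": -1,"x": 0.4,"y": -0.5,"z": -1,"roll": 0},{"jaw": -0.1,"x": 0.4,"y": -1,"z": -1,"roll": 0},{"jaw": -0.1,"x": 0.5,"y": -1,"z": -1,"roll": 0},{"jaw": -0.1,"x": 0,"y": -1,"z": -1,"roll": 0},{"jaw": -0.1,"x": 0,"y": -1,"z": -1,"roll": 0},{"jaw": -0.1,"x": 0,"y": -1,"z": -1,"roll": 0},{"jaw": -0.1,"x": 0,"y": -1,"z": -0.5,"roll": 0}]}}

```text
clock: 21.9
tool_pos: [0.5212, -0.1192, 0.1751]
tool_rot: [-0.008, 1.0, -0.0, 0.001]
force: [0.1, -0.3, 0.1]
width: 0.448
grasp_force: 0.0
```

Emit:
{"api": "play_rows", "payload": {"moves": [{"jaw": -0.1,"x": 0,"y": -1,"z": 0,"roll": 0},{"jaw": -0.1,"x": 0,"y": -1,"z": 0,"roll": 0},{"jaw": -0.1,"x": 0,"y": -1,"z": 0,"roll": 0},{"jaw": -0.1,"x": 0,"y": -1,"z": 0,"roll": 0},{"jaw": -0.1,"x": 0,"y": -1,"z": 0,"roll": 0},{"jaw": -0.1,"x": 0,"y": -1,"z": 0,"roll": 0},{"jaw": -0.1,"x": 0,"y": -1,"z": 0,"roll": 0},{"jaw": -0.1,"x": 0,"y": -1,"z": 0,"roll": 0},{"jaw": -0.1,"x": 0,"y": -1,"z": 0,"roll": 0},{"jaw": -0.1,"x": 0,"y": -1,"z": 0,"roll": 0}]}}

```text
clock: 22.9
tool_pos: [0.5238, -0.3198, 0.1732]
tool_rot: [-0.008, 1.0, 0.0, 0.0]
force: [0.6, 0.6, 0.5]
width: 0.449
grasp_force: 0.0
```

```bash
python3 -c "
from h import *
rep(); print(sense()['tool_pos'])
T=get_image('top');S=get_image('scene');cv2.imwrite('pics/rt.png',T);cv2.imwrite('pics/rs.png',S)
a=cv2.resize(T[200:255,195:345],None,fx=5,fy=5,interpolation=2);b=cv2.resize(S[195:275,240:365],None,fx=4,fy=4,interpolation=2)
o=np.zeros((600,750,3),np.uint8);o[:275]=a;o[275:275+b.shape[0],:b.shape[1]]=b;cv2.imwrite('pics/t3.png',o)
for n in('ear_hole','jaw_hole'):
  for c in CI: print(n,c,[(np.round(d['centre'],4).tolist(),round(d['score'],2)) for d in place_of(n,c)[:2]])
"
```

```text
t 22.9 jig mm [ -63.1 -413.1  173.2] yaw(tool y vs jig y) deg -0.19 F [0.6 0.6 0.5] w 0.449 g 0.0
[ 0.52375458 -0.31979955  0.17324872]
ear_hole scene [([0.5787, -0.0452, 0.0489], 0.98)]
ear_hole top [([0.5717, -0.0401, 0.0492], 0.62), ([0.7953, 0.0233, -0.0001], 0.54)]
jaw_hole scene [([0.5732, -0.0435, 0.0412], 0.91)]
jaw_hole top [([0.5751, -0.0466, 0.0376], 0.85), ([0.5743, 0.0904, 0.0005], 0.69)]
```

View pics/t3.png

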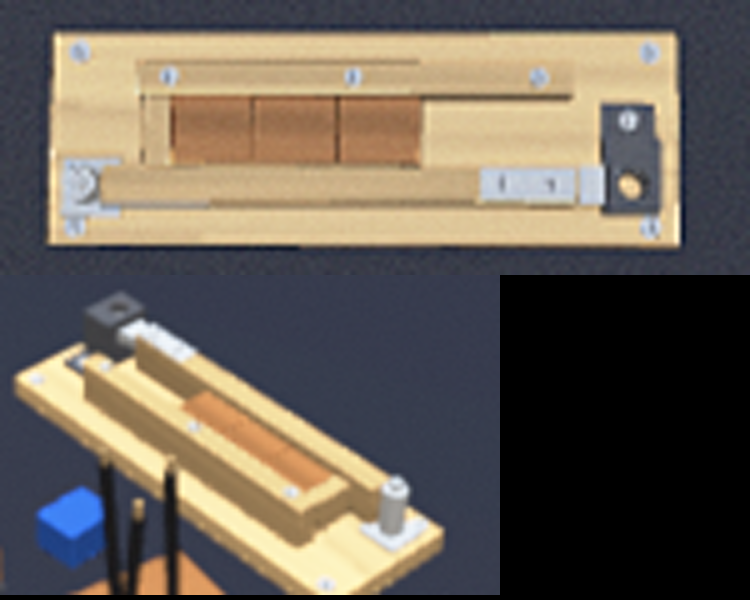

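The row is tight against the stop (blanks from x=170 to 422 in the top crop) and the jaw is shut, with its tongue in the bracket at (600,185). The ear hole is at crop (631,185). Now I'll grasp the pin.

Emit:
{"api": "play_rows", "payload": {"moves": [{"jaw": -0.1,"x": 0,"y": -0.7,"z": 0.5,"roll": 0},{"jaw": -0.1,"x": 0,"y": -0.67,"z": 0.65,"roll": 0},{"jaw": -0.1,"x": 0,"y": 0,"z": 1,"roll": 0},{"jaw": -0.1,"x": 0,"y": 0,"z": 1,"roll": 0},{"jaw": -0.1,"x": 0,"y": 0,"z": 1,"roll": 0},{"jaw": -0.1,"x": 0,"y": 0,"z": 0.9,"roll": 0},{"jaw": -0.1,"x": 0,"y": 0,"z": 0,"roll": 0},{"jaw": -1,"x": 0,"y": 0,"z": 0,"roll": 0},{"jaw": -1,"x": 0,"y": 0,"z": 0,"roll": 0},{"jaw": -1,"x": 0,"y": 0,"z": 0,"roll": 0}], "squeeze": 40}}

```text
clock: 24.2
tool_pos: [0.5244, -0.3459, 0.073]
tool_rot: [-0.008, 1.0, -0.0, 0.0]
force: [0.4, 0.3, -0.9]
width: 0.19
grasp_force: 39.0
```

```bash
python3 -c "
from h import *
rep(); print(sense()['tool_pos'])
T=lambda x,y:((x+.5)/5-.5+195,(y+.5)/5-.5+200)
S=lambda x,y:((x+.5)/4-.5+240,(y-275+.5)/4-.5+195)
e=tri({'top':T(631,185),'scene':S(118,306)});print('ear',e,'pin',tri({'top':(470.3,263.5),'scene':(218.4,146.7)}), ray('top',T(631,185),.05),ray('scene',S(118,306),.05),ray('scene',(218.4,146.7),.077),ray('top',(470.3,263.5),.077))
"
```

```text
t 24.2 jig mm [ -62.9 -439.2   73. ] yaw(tool y vs jig y) deg -0.19 F [ 0.4  0.3 -0.9] w 0.19 g 38.98471176624298
[ 0.52442521 -0.34594117  0.07301162]
ear [ 0.57416708 -0.04443837  0.05071114] pin [ 0.52335682 -0.34519126  0.07557163] [ 0.5740868  -0.04436074  0.05      ] [ 0.57358905 -0.04540094  0.05      ] [ 0.52434204 -0.34125068  0.077     ] [ 0.52434534 -0.34563886  0.077     ]
```

Emit:
{"api": "play_rows", "payload": {"moves": [{"jaw": -1,"x": 0,"y": 0,"z": -0.3,"roll": 0},{"jaw": -1,"x": 0,"y": 0,"z": -0.7,"roll": 0},{"jaw": -1,"x": 0,"y": 0,"z": -1,"roll": 0},{"jaw": -1,"x": 0,"y": 0,"z": -1,"roll": 0},{"jaw": -1,"x": 0,"y": 0,"z": -1,"roll": 0},{"jaw": -1,"x": -0.2,"y": 0.6,"z": -1,"roll": 0},{"jaw": -1,"x": -0.2,"y": 1,"z": 0,"roll": 0},{"jaw": -1,"x": -0.2,"y": 1,"z": 0,"roll": 0},{"jaw": -1,"x": -0.2,"y": 1,"z": 0,"roll": 0},{"jaw": -1,"x": -0.2,"y": 1,"z": 0,"roll": 0}], "squeeze": 60}}

```text
clock: 25.2
tool_pos: [0.5426, -0.2515, 0.1723]
tool_rot: [-0.008, 1.0, 0.0, -0.0]
force: [0.9, -0.1, -1.4]
width: 0.182
grasp_force: 58.6
```

Emit:
{"api": "play_rows", "payload": {"moves": [{"jaw": -1,"x": -0.2,"y": 1,"z": 0,"roll": 0},{"jaw": -1,"x": -0.2,"y": 1,"z": 0,"roll": 0},{"jaw": -1,"x": -0.2,"y": 1,"z": 0,"roll": 0},{"jaw": -1,"x": -0.2,"y": 1,"z": 0,"roll": 0},{"jaw": -1,"x": -0.2,"y": 1,"z": 0,"roll": 0},{"jaw": -1,"x": -0.2,"y": 1,"z": 0,"roll": 0},{"jaw": -1,"x": -0.2,"y": 1,"z": 0,"roll": 0},{"jaw": -1,"x": -0.2,"y": 1,"z": 0,"roll": 0},{"jaw": -1,"x": -0.1,"y": 1,"z": 0,"roll": 0},{"jaw": -1,"x": 0,"y": 1,"z": 0,"roll": 0}]}}

```text
clock: 26.2
tool_pos: [0.5732, -0.051, 0.1722]
tool_rot: [-0.008, 1.0, 0.0, -0.0]
force: [-0.5, -0.2, -0.9]
width: 0.186
grasp_force: 58.6
```

```bash
python3 -c "
from h import *
rep(); print(sense()['tool_pos'])
"
```

```text
t 26.2 jig mm [  -8.6 -145.3  172.2] yaw(tool y vs jig y) deg -0.16 F [-0.5 -0.2 -0.9] w 0.186 g 58.62833082675934
[ 0.57320067 -0.05104509  0.17216034]
```

Emit:
{"api": "play_rows", "payload": {"moves": [{"jaw": -1,"x": -0.05,"y": 0.33,"z": 0,"roll": 0},{"jaw": -1,"x": 0,"y": 0,"z": 0.8,"roll": 0},{"jaw": -1,"x": 0,"y": 0,"z": 0.8,"roll": 0},{"jaw": -1,"x": 0,"y": 0,"z": 0.6,"roll": 0},{"jaw": -1,"x": 0,"y": 0,"z": 0.4,"roll": 0},{"jaw": -1,"x": 0,"y": 0,"z": 0,"roll": 0},{"jaw": -1,"x": 0,"y": 0,"z": 0,"roll": 0},{"jaw": -1,"x": 0,"y": 0,"z": 0,"roll": 0},{"jaw": -1,"x": 0,"y": 0,"z": 0,"roll": 0},{"jaw": -1,"x": 0,"y": 0,"z": 0,"roll": 0}]}}

```text
clock: 27.2
tool_pos: [0.5746, -0.0462, 0.1207]
tool_rot: [-0.008, 1.0, -0.0, 0.0]
force: [0.6, -0.2, -0.8]
width: 0.187
grasp_force: 58.6
```

```bash
python3 -c "
from h import *
rep(); p=sense()['tool_pos'];print(p)
I=get_image('scene');cv2.imwrite('pics/i4.png',I)
x0,y0=230,160
cv2.imwrite('pics/t4.png',cv2.resize(I[y0:y0+60,x0:x0+80],None,fx=8,fy=8,interpolation=2))
t=p.copy();t[2]=p[2]-.061
for q in(t,[.5741,-.0444,.05]): print(((proj('scene',q)[0]-[x0,y0])+.5)*8-.5)
"
```

```text
t 27.2 jig mm [  -7.1 -140.5  120.7] yaw(tool y vs jig y) deg -0.19 F [ 0.6 -0.2 -0.8] w 0.187 g 58.64522874355316
[ 0.57461915 -0.04624425  0.12066528]
[312.55754848 317.33658195]
[317.27891497 344.39308005]
```

View pics/t4.png

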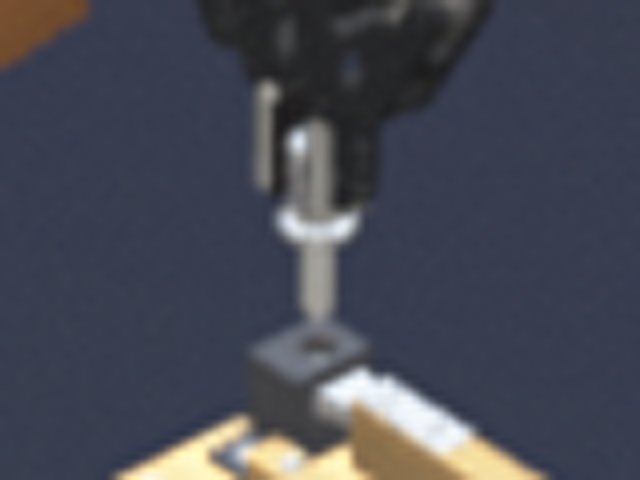

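The pin axis is at crop column ≈317 and the hole centre at (319,345), so only a sub-millimetre correction is needed. The hole is lined up; I'll shift slightly and descend gently.

Emit:
{"api": "play_rows", "payload": {"moves": [{"jaw": -1,"x": 0.025,"y": 0.04,"z": 0,"roll": 0},{"jaw": -1,"x": 0,"y": 0,"z": 0.2,"roll": 0},{"jaw": -1,"x": 0,"y": 0,"z": 0.2,"roll": 0},{"jaw": -1,"x": 0,"y": 0,"z": 0.1,"roll": 0},{"jaw": -1,"x": 0,"y": 0,"z": 0.05,"roll": 0},{"jaw": -1,"x": 0,"y": 0,"z": 0.05,"roll": 0},{"jaw": -1,"x": 0,"y": 0,"z": 0.05,"roll": 0},{"jaw": -1,"x": 0,"y": 0,"z": 0,"roll": 0},{"jaw": -1,"x": 0,"y": 0,"z": 0,"roll": 0},{"jaw": -1,"x": 0,"y": 0,"z": 0,"roll": 0}]}}

```text
clock: 28.25
tool_pos: [0.5741, -0.0454, 0.1073]
tool_rot: [-0.008, 1.0, 0.0, 0.0]
force: [0.1, 1.3, -1.9]
width: 0.183
grasp_force: 58.7
```

```bash
python3 -c "
from h import *
rep(); s=sense();print(s['tool_pos'],s['ft_torque'])"
```

```text
t 28.25 jig mm [  -7.6 -139.7  107.3] yaw(tool y vs jig y) deg -0.19 F [ 0.1  1.3 -1.9] w 0.183 g 58.7300705909729
[ 0.57405728 -0.0454024   0.10733939] [ 0.1209366  -0.15892572  0.01728968]
```

Emit:
{"api": "play_rows", "payload": {"moves": [{"jaw": -1,"x": 0,"y": 0,"z": 0.1,"roll": 0},{"jaw": -1,"x": 0,"y": 0,"z": 0.1,"roll": 0},{"jaw": -1,"x": 0,"y": 0,"z": 0.1,"roll": 0},{"jaw": -1,"x": 0,"y": 0,"z": 0.1,"roll": 0},{"jaw": -1,"x": 0,"y": 0,"z": 0.1,"roll": 0},{"jaw": -1,"x": 0,"y": 0,"z": 0.1,"roll": 0},{"jaw": -1,"x": 0,"y": 0,"z": 0,"roll": 0},{"jaw": -1,"x": 0,"y": 0,"z": 0,"roll": 0},{"jaw": -1,"x": 0,"y": 0,"z": 0,"roll": 0},{"jaw": -1,"x": 0,"y": 0,"z": 0,"roll": 0}]}}

```text
clock: 29.25
tool_pos: [0.5739, -0.0454, 0.0952]
tool_rot: [-0.008, 1.0, 0.0, -0.0]
force: [2.0, 2.4, -2.6]
width: 0.179
grasp_force: 58.7
```

```bash
python3 -c "
from h import *
rep(); s=sense();print(s['tool_pos'],s['ft_torque'])"
```

```text
t 29.25 jig mm [  -7.7 -139.7   95.2] yaw(tool y vs jig y) deg -0.19 F [ 2.   2.4 -2.6] w 0.179 g 58.74830782413483
[ 0.57392028 -0.04538051  0.0952187 ] [ 0.49320744 -0.39615283 -0.00606784]
```

Emit:
{"api": "play_rows", "payload": {"moves": [{"jaw": -1,"x": -0.015,"y": 0.015,"z": 0.1,"roll": 0},{"jaw": -1,"x": 0,"y": 0,"z": 0.1,"roll": 0},{"jaw": -1,"x": 0,"y": 0,"z": 0.1,"roll": 0},{"jaw": -1,"x": 0,"y": 0,"z": 0.1,"roll": 0},{"jaw": -1,"x": 0,"y": 0,"z": 0.1,"roll": 0},{"jaw": -1,"x": 0,"y": 0,"z": 0.1,"roll": 0},{"jaw": -1,"x": 0,"y": 0,"z": 0.1,"roll": 0},{"jaw": -1,"x": 0,"y": 0,"z": 0.1,"roll": 0},{"jaw": -1,"x": 0,"y": 0,"z": 0,"roll": 0},{"jaw": -1,"x": 0,"y": 0,"z": 0,"roll": 0}]}}

```text
clock: 30.25
tool_pos: [0.5743, -0.0451, 0.0792]
tool_rot: [-0.008, 1.0, 0.0, -0.0]
force: [0.4, 0.3, -1.7]
width: 0.186
grasp_force: 59.0
```

```bash
python3 -c "
from h import *
rep(); s=sense();print(s['tool_pos'],s['ft_torque'])"
```

```text
t 30.25 jig mm [  -7.4 -139.4   79.2] yaw(tool y vs jig y) deg -0.19 F [ 0.4  0.3 -1.7] w 0.186 g 59.035640358924866
[ 0.5742599  -0.04508527  0.0791879 ] [ 0.1244339  -0.10531427  0.03871437]
```

Nearly home. I'll press it down until there is a clear contact force.

Emit:
{"api": "play_rows", "payload": {"moves": [{"jaw": -1,"x": 0,"y": 0,"z": 0.05,"roll": 0},{"jaw": -1,"x": 0,"y": 0,"z": 0.05,"roll": 0},{"jaw": -1,"x": 0,"y": 0,"z": 0.05,"roll": 0},{"jaw": -1,"x": 0,"y": 0,"z": 0,"roll": 0},{"jaw": -1,"x": 0,"y": 0,"z": 0,"roll": 0},{"jaw": -1,"x": 0,"y": 0,"z": 0,"roll": 0},{"jaw": -1,"x": 0,"y": 0,"z": 0,"roll": 0},{"jaw": -1,"x": 0,"y": 0,"z": 0,"roll": 0},{"jaw": -1,"x": 0,"y": 0,"z": 0,"roll": 0},{"jaw": -1,"x": 0,"y": 0,"z": 0,"roll": 0}]}}

```text
clock: 31.25
tool_pos: [0.5744, -0.0451, 0.0774]
tool_rot: [-0.008, 1.0, -0.0, 0.0]
force: [-3.9, 0.8, 13.4]
width: 0.19
grasp_force: 60.6
```

```bash
python3 -c "
from h import *
rep()"
```

```text
t 31.25 jig mm [  -7.3 -139.4   77.4] yaw(tool y vs jig y) deg -0.19 F [-3.9  0.8 13.4] w 0.19 g 60.563188791275024
```

Emit:
{"api": "play_rows", "payload": {"moves": [{"jaw": 0,"x": 0,"y": 0,"z": 0,"roll": 0},{"jaw": 0,"x": 0,"y": 0,"z": 0,"roll": 0},{"jaw": 0,"x": 0,"y": 0,"z": 0,"roll": 0},{"jaw": 0,"x": 0,"y": 0,"z": -0.3,"roll": 0},{"jaw": 0,"x": 0,"y": 0,"z": -0.7,"roll": 0},{"jaw": 0,"x": 0,"y": 0,"z": -1,"roll": 0},{"jaw": 0,"x": 0,"y": 0,"z": -1,"roll": 0},{"jaw": 1,"x": 0,"y": 0,"z": -1,"roll": 0},{"jaw": 1,"x": 0,"y": 0,"z": -1,"roll": 0},{"jaw": 1,"x": 0,"y": 0,"z": 0,"roll": 0}]}}

```text
clock: 32.25
tool_pos: [0.5753, -0.0453, 0.1798]
tool_rot: [-0.008, 1.0, -0.0, 0.003]
force: [1.0, 0.2, 0.3]
width: 0.978
grasp_force: 0.0
```

```bash
python3 -c "
from h import *
rep(); print(sense()['joint_pos'])
I=get_image('scene');J=get_image('top')
o=np.zeros((480,640*1,3),np.uint8)
o[:,:]=cv2.resize(I[185:275,245:365],(640,480),interpolation=2)
cv2.imwrite('pics/t5.png',o)
for c in CI: print(c,[(np.round(d['centre'],4).tolist(),round(d['score'],2)) for d in place_of('pin',c)[:3]])
"
```

```text
t 32.25 jig mm [  -6.4 -139.6  179.8] yaw(tool y vs jig y) deg -0.19 F [1.  0.2 0.3] w 0.978 g 0.0
[-1.93024881e-01  4.99940612e-01  1.75684257e+00  9.89199687e-05
  8.79646198e-01 -1.77962091e+00]
scene [([0.5731, -0.0453, 0.0196], 0.6)]
top []
```

View pics/t5.png

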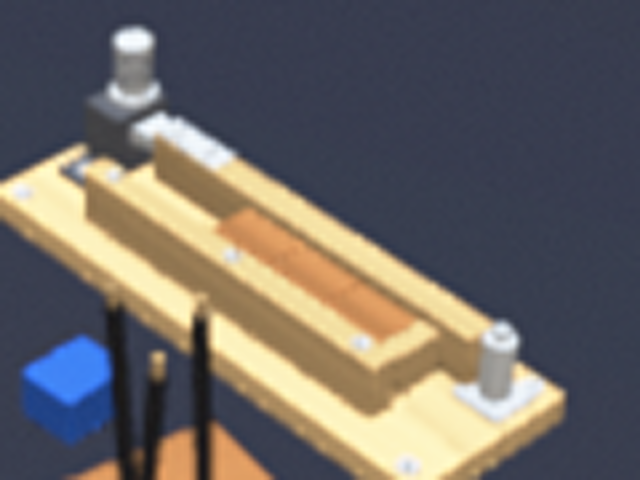

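The pin is home: its collar sits on the upper ear at (133,92), and the row and jaw are still in place. Before the final pinch I'll check clearance to the pencils.

```bash
python3 -c "
from h import *
for c in CI: print([(jg(d['centre']),round(d['score'],2)) for d in place_of('pencil_block',c)[:2]])
print(jg(ray('top',(211,148),.07)), [jg(ray('top',u,.15)) for u in((197,124),(213,128),(204,148))])
"
```

```text
[(array([185. , 104.8,  -3.8]), 0.74)]
[(array([187.2, 105.9,   0.5]), 0.61)]
[181.2  97.4  70. ] [array([206.6, 110.1, 150. ]), array([198.4,  78.2, 150. ]), array([157.8,  94.7, 150. ])]
```

Emit:
{"api": "play_rows", "payload": {"moves": [{"jaw": 1,"x": -0.2,"y": 0.9,"z": 0,"roll": 0},{"jaw": 1,"x": -0.2,"y": 0.9,"z": 0,"roll": 0},{"jaw": 1,"x": -0.2,"y": 0.9,"z": 0,"roll": 0},{"jaw": 1,"x": -0.2,"y": 0.9,"z": 0,"roll": 0},{"jaw": 1,"x": -0.2,"y": 0.9,"z": 0,"roll": 0},{"jaw": 1,"x": -0.1,"y": 0.9,"z": 0,"roll": 0},{"jaw": 1,"x": 0,"y": 0.9,"z": 0,"roll": 0},{"jaw": 1,"x": 0,"y": 0.5,"z": 0,"roll": 0},{"jaw": 1,"x": 0,"y": 0,"z": 0,"roll": 0},{"jaw": 1,"x": 0,"y": 0,"z": 0,"roll": 0}]}}

```text
clock: 33.55
tool_pos: [0.5941, 0.0909, 0.176]
tool_rot: [-0.008, 1.0, -0.0, -0.0]
force: [0.5, 0.2, -0.3]
width: 0.997
grasp_force: 0.0
```

Emit:
{"api": "play_rows", "payload": {"moves": [{"jaw": 1,"x": 0,"y": 0,"z": 0,"roll": 0.1814},{"jaw": 1,"x": 0,"y": 0,"z": 0,"roll": 0.1814},{"jaw": 1,"x": 0,"y": 0,"z": 0,"roll": 0.1814},{"jaw": 1,"x": 0,"y": 0,"z": 0,"roll": 0.1814},{"jaw": 1,"x": 0,"y": 0,"z": 0.2,"roll": 0.1814},{"jaw": 1,"x": 0,"y": 0,"z": 0.4,"roll": 0.1814},{"jaw": 1,"x": 0,"y": 0,"z": 0.4,"roll": 0.1814},{"jaw": 1,"x": 0,"y": 0,"z": 0.4,"roll": 0.1814},{"jaw": 1,"x": 0,"y": 0,"z": 0.4,"roll": 0.1814},{"jaw": 1,"x": 0,"y": 0,"z": 0.4,"roll": 0.1814}]}}

```text
clock: 34.55
tool_pos: [0.5942, 0.0902, 0.1319]
tool_rot: [0.65, 0.76, -0.0, -0.0]
force: [-0.4, 0.3, 0.7]
width: 1.002
grasp_force: 0.0
```

Emit:
{"api": "play_rows", "payload": {"moves": [{"jaw": 1,"x": 0,"y": 0,"z": 0.4,"roll": 0.1814},{"jaw": 1,"x": 0,"y": 0,"z": 0.3,"roll": 0},{"jaw": 1,"x": 0,"y": 0,"z": 0,"roll": 0},{"jaw": 1,"x": 0,"y": 0,"z": 0,"roll": 0},{"jaw": 1,"x": 0,"y": 0,"z": 0,"roll": 0},{"jaw": 1,"x": 0,"y": 0,"z": 0,"roll": 0},{"jaw": 1,"x": 0,"y": 0,"z": 0,"roll": 0},{"jaw": 1,"x": 0,"y": 0,"z": 0,"roll": 0},{"jaw": 1,"x": 0,"y": 0,"z": 0,"roll": 0},{"jaw": 1,"x": 0,"y": 0,"z": 0,"roll": 0}]}}

```text
clock: 35.55
tool_pos: [0.5942, 0.0912, 0.1184]
tool_rot: [0.7, 0.714, 0.0, 0.0]
force: [0.2, -0.2, 0.3]
width: 0.999
grasp_force: 0.0
```

```bash
python3 -c "
from h import *
rep()"
```

```text
t 35.55 jig mm [ 15.1  -3.5 118.4] yaw(tool y vs jig y) deg -89.98 F [ 0.2 -0.2  0.3] w 0.999 g 0.0
```

Emit:
{"api": "play_rows", "payload": {"moves": [{"jaw": 1,"x": 0.4,"y": -0.015,"z": 0.5,"roll": 0},{"jaw": 1,"x": 0,"y": 0,"z": 0.9,"roll": 0},{"jaw": 1,"x": 0,"y": 0,"z": 0.9,"roll": 0},{"jaw": 1,"x": 0,"y": 0,"z": 0.7,"roll": 0},{"jaw": 1,"x": 0,"y": 0,"z": 0.5,"roll": 0},{"jaw": 1,"x": 0,"y": 0,"z": 0.3,"roll": 0},{"jaw": 1,"x": 0,"y": 0,"z": 0.2,"roll": 0},{"jaw": 1,"x": 0,"y": 0,"z": 0.1,"roll": 0},{"jaw": 1,"x": 0,"y": 0,"z": 0,"roll": 0},{"jaw": 1,"x": 0,"y": 0,"z": 0,"roll": 0}]}}

```text
clock: 36.55
tool_pos: [0.5939, 0.0992, 0.0367]
tool_rot: [0.7, 0.714, 0.0, 0.0]
force: [0.3, 0.2, -0.7]
width: 1.004
grasp_force: 0.0
```

Emit:
{"api": "play_rows", "payload": {"moves": [{"jaw": 0.6,"x": 0,"y": 0,"z": 0,"roll": 0},{"jaw": 0.5,"x": 0,"y": 0,"z": 0,"roll": 0},{"jaw": 0.4,"x": 0,"y": 0,"z": 0,"roll": 0},{"jaw": 0.3,"x": 0,"y": 0,"z": 0,"roll": 0},{"jaw": 0,"x": 0,"y": 0,"z": 0,"roll": 0},{"jaw": -1,"x": 0,"y": 0,"z": 0,"roll": 0},{"jaw": -1,"x": 0,"y": 0,"z": 0,"roll": 0},{"jaw": -1,"x": 0,"y": 0,"z": 0,"roll": 0},{"jaw": -1,"x": 0,"y": 0,"z": 0,"roll": 0},{"jaw": -1,"x": 0,"y": 0,"z": 0,"roll": 0}], "squeeze": 40}}

```text
clock: 37.55
tool_pos: [0.5937, 0.0992, 0.0368]
tool_rot: [0.7, 0.714, 0.0, 0.0]
force: [-2.1, -0.5, 5.9]
width: 0.702
grasp_force: 42.1
```

```bash
python3 -c "
from h import *
rep()"
```

```text
t 37.55 jig mm [14.7  4.5 36.8] yaw(tool y vs jig y) deg -89.99 F [-2.1 -0.5  5.9] w 0.702 g 42.11324751377106
```

Emit:
{"api": "play_rows", "payload": {"moves": [{"jaw": -1,"x": 0,"y": 0,"z": 0,"roll": 0},{"jaw": -1,"x": 0,"y": 0,"z": 0,"roll": 0},{"jaw": -1,"x": 0,"y": 0,"z": 0,"roll": 0},{"jaw": -1,"x": 0,"y": 0,"z": 0,"roll": 0},{"jaw": -1,"x": 0,"y": 0,"z": 0,"roll": 0},{"jaw": -1,"x": 0,"y": 0,"z": 0,"roll": 0},{"jaw": -1,"x": 0,"y": 0,"z": 0,"roll": 0},{"jaw": -1,"x": 0,"y": 0,"z": 0,"roll": 0},{"jaw": -1,"x": 0,"y": 0,"z": 0,"roll": 0},{"jaw": -1,"x": 0,"y": 0,"z": 0,"roll": 0}], "squeeze": 70}}

```text
clock: 38.55
tool_pos: [0.5937, 0.0992, 0.0371]
tool_rot: [0.7, 0.714, 0.0, 0.0]
force: [-1.5, 0.0, 8.1]
width: 0.695
grasp_force: 74.3
```

```bash
python3 -c "
from h import *
rep()
cv2.imwrite('pics/t6.png',cv2.resize(get_image('scene')[175:275,235:370],None,fx=5,fy=5,interpolation=2))"
```

```text
t 38.55 jig mm [14.8  4.5 37.1] yaw(tool y vs jig y) deg -89.98 F [-1.5  0.   8.1] w 0.695 g 74.29480791091919
```

View pics/t6.png

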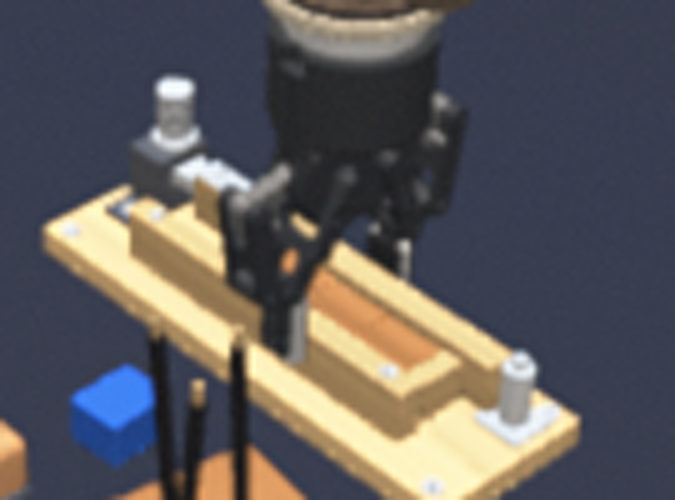

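The gripper straddles both bars, with one finger behind the fence at (290,340) and the other in front of the jaw at (400,260). The pin's collar is home at (175,135) and the row is intact, so I'm handing in.

```bash
python3 -c "
from plant import *
print(hand_in())"
```

```text
the job is handed in; nothing more can be done
None
```

I handed the job in at about 39 s: the three blanks are in a tight row against fence and end stop, the jaw is shut, the pin's collar is home, and the gripper is holding jaw and fence together at about 74 N; the judge returned no verdict.

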